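Stand the centring telescope upright on the steel plate

TASK

On the microscope bench, three pieces lean in a sloping grey rest. Take the tallest one, the centring telescope, and stand it upright, aluminium end down and black eyecup up, in the middle of the round steel plate: set it down gently, do not drop it. Let go, wait two seconds to see that it stands without wobbling, and leave the other two pieces where they lean.

Things in the scene. Friction and masses are not known exactly. Their poses are not given: they have to be found in the camera images.
- telescope_mid (a point): Telescope, loose, round, 110 mm tall, 0.1-0.25 kg: from the flat foot, 64 mm of aluminium tube (30 mm diameter), black body (34 mm) up to 102 mm, narrower black eyecup (31 mm) on top. Starts in a seat of the rest, leaning 30 degrees, top towards the robot; draw it out along its axis. Point: on its axis, 55 mm from the foot; z runs foot to eyecup, y level along the rest. Grip the black body across y, 85 mm from the foot.
- plate_top (a point): Fixed round bare steel plate, 74 mm in diameter and 10 mm thick, lying flat on the table left or right of the rest. The point is the centre of its top face; z is up.
- eyepiece_mid (a point): Bystander in the rest: short eyepiece, 74 mm tall, aluminium tube (30 mm diameter) with wide black head (42 mm). Point: on its axis half-way up; z to the head. The rest is fixed, 300 mm long, turned up to 0.25 rad, with three V seats 100 mm apart. A seat carries the foot 45 mm above the table and backs it, on the robot's side, up to 58 mm from the foot.
- sleeve_mid (a point): Bystander leaning in the rest: plain aluminium sleeve, 66 mm tall, 30 mm in diameter with a black rim 33 mm in diameter. The point is on its axis half-way up; z runs along it to the rim.
Not all that is in view belongs to the job. Leave any brown or purple look-alike of the part that bears plate_top alone. Leave any green look-alike of the part that bears telescope_mid alone.

How it is judged (in metres and radians):
On the way, in this order (a step that is already met when the one before it is completed fails the run):
1. the telescope has been taken out of the rest (distance of telescope_mid from where it was at the start of the episode above 0.08 m), for 0.1 s.
2. the telescope stands upright and still on the plate, let go, for a second (angle between telescope_mid's own z axis and vertical below 0.17 rad and horizontal distance between telescope_mid and plate_top below 0.02 m and z of telescope_mid in the frame of plate_top between 0.045 and 0.065 m and linear speed of telescope below 0.02 m/s and angular speed of telescope below 0.15 rad/s and contact force between telescope and the fingers below 0.05 N and contact force between telescope and the arm below 0.05 N), for 1 s.
At the end, for the whole second after the job is handed in: The telescope stands on its foot on the plate, eyecup up, within 10 degrees of vertical and within 20 mm of the plate's centre, released and still; the eyepiece and the sleeve are within 20 mm of where they were (all of step 2 and distance of each of eyepiece_mid, sleeve_mid from where it was at the start of the episode below 0.02 m); the robot touches nothing.
It fails at once if the telescope is dropped: it falls free, more than 15 mm above the plate (distance of telescope_mid from where it was at the start of the episode above 0.08 m and z of telescope_mid in the frame of plate_top above 0.07 m and contact force between telescope and anything else below 0.01 N).
It fails at once if the eyepiece or the sleeve is shifted by more than 20 mm (distance of any of eyepiece_mid, sleeve_mid from where it was at the start of the episode above 0.02 m).
It also fails if it takes over 48 s, if anything falls off the work surface, if the arm or the gripper's body presses on something with over 40 N, if the wrist force passes 120 N, or if a joint passes its speed limit or range.

ROBOT

A 6-joint arm with a two-finger parallel gripper is mounted at the origin on the work surface. World frame = base frame: x ahead of the robot, y to its left, z up, the work surface at z = 0. Lengths are in mm, angles in rad, forces in N, time in s.
With the tool pointing down it reaches from about 250 to 725 mm from the base axis. Payload 4 kg.
Tool frame: the origin (TCP) lies at the very end of the fingers, on their centre line; the grasp point (between the pads) lies 19 mm behind it (arm.grip_depth is the distance from the TCP to the grasp point, in mm); y points along the fingers, x is the direction in which the jaws open and shut, and the axes are right-handed (so a half turn about y gives the same grasp; the last joint's range is limited). The gripper opens to 85 mm and grips with 20 to 120 N. Pads are 22 mm wide; open, the fingers measure 114 mm over their backs; the gripper's body (76 mm by 85 mm) begins 54 mm behind the grasp point. The pads swing forward as they close: fully open they stand 13 mm farther back than shut.
Start: joints at [1.347, 0.241, 0.005, 1.335, 0, 1.571], TCP at [110.966, 487.53, 197.506] pointing down, gripper open.
Joint ranges: [-2.72, 2.72], [-1.05, 1.87], [-1.09, 1.28], [-1.99, 2.15], [-1.42, 1.44], [-3.14, 3.14]. Speed limits (rad/s): [2.79, 2.79, 3.14, 3.14, 3.14, 3.14].

INTERFACE

Orientations are given as a unit quaternion [w, x, y, z].
In Python, from workcell import arm gives the robot as it stands.
- The arm moves only by the tool arm_command, never from a script. Its argument "motion" is a list of rows, each an object with "offset": the shift along the tool's x, y, z in cm, a list of three; "delta_rot": the turn, a rotation vector about the tool's x, y, z in rad, a list of three; "grip": the closure in counts, from 0 (fully open) to 255 (shut). In form: [{"offset": [dx, dy, dz], "delta_rot": [rx, ry, rz], "grip": grip}, ...]. A call has 1 to 12 rows; each row shifts and turns the commanded pose from where the row before left it, along the tool's axes as they then stand; what a row does not reach is not made up. A row lasts 1/12 s, in which the tool goes at most 41.7 mm and 7.16 degrees, less where a joint would pass 70% of its speed; a pose out of reach is approached as far as the arm can. A call with a gripper value outside its range is refused whole. The fingers move at their own pace and stop on an object; "grip_force" is the grip in N (left out, the last holds). Time passes only in rows, so rows that do not move let the fingers close. It gives the time, the measured TCP pose, the force and the opening at its end, in the units of the state.
- arm.state(): the state, without advancing time (a new reading comes with each control period).
- arm.capture(name): name is "scene" or "top"; returns the picture (480x640x3 uint8, red, green, blue); there is no depth.
- arm.camera_info(name): a dict with "fov_y" (degrees; the focal length in pixels is half the picture's height over the tangent of half this angle, whatever the lens; pixels are square), "cx", "cy" (the principal point, pixels), "R" (3x3) and "t" (3): a world point X has camera coordinates R X + t. Camera axes: x right, y down, z forward; pixel columns grow to the right and rows downward; lengths in mm; the calibration is good to about 2 mm. A picture is of the moment at which its call begins. camera_info takes no time and is no camera call.
- arm.hand_in(): hands the job in, once; it reports no verdict.
Trained networks look in the newest picture that a camera, given by its name, has taken for a name from the list of things; names that differ only in an ending like _2 or _b are one class to them, and where a whole thing is asked for, a point or a joint stands for the part that bears it (a point fixed in the world has none). Each returns a list of dicts, best first, with "confidence" (0 to 1); they miss things now and then, are a little off and sometimes report something else, mostly with a low value. They report only what shows in the picture. A call takes as long as a camera call. They do not tell look-alikes from the thing itself.
- arm.cut_out(camera, query): "pixels" (480x640 bool, what is visible of it) and "box" ([centre column, centre row, width, height] in pixels, round what is visible of it).
The state is a dict: "t": time; "qpos": joint angles; "qvel": joint speeds; "joint_torque": joint torques, N m; "ee_pos": TCP position; "tool_rot": TCP orientation; "wrist_force": force on the tool from outside, world axes, zero at the start; "moment": the same for the moment, N m; "gripper_width": opening from 0.0 (shut) to 1.0 (fully open).
Only numpy, scipy, OpenCV 4.12 (cv2) and the standard library are available. Lean on these libraries where they do the work, as an engineer would, in place of code of your own. Each camera call takes 0.05 s, during which the arm holds its last target.

## Working session

There is one attempt and no reset: what is moved stays moved. The work goes in short steps, Python scripts to look and compute and a tool call to move; the robot and the scene stay as the last step left them, time stands still between calls to the robot, and variables do not carry over. Pictures are saved under pics/ and viewed, and the job is handed in when it is done.

Besides the shell and the picture viewer there is one more tool, called after "Request:" as name(argument=value, ...), one argument or row to a line, values as JSON. arm_command: Moves the arm, as the interface text tells. Its arguments: {"type":"object","properties":{"motion":{"type":"array","items":{"type":"object","properties":{"offset":{"type":"array","items":{"type":"number"}},"delta_rot":{"type":"array","items":{"type":"number"}},"grip":{"type":"number"}}}},"grip_force":{"type":"number"}},"required":["motion"]}

```bash
mkdir -p pics; ls; python3 - <<'E'
from workcell import arm
import cv2,json
s=arm.state();print(s)
for c in("scene","top"):
    im=arm.capture(c);cv2.imwrite(f"pics/{c}0.png",im[:,:,::-1]);print(c,arm.camera_info(c))
    for q in("telescope_mid","plate_top","eyepiece_mid","sleeve_mid"):
        for r in arm.cut_out(c,q): print(c,q,round(r["confidence"],2),r["box"])
E
```

```text
pics
{'t': 0.0, 'qpos': array([1.34698558e+00, 2.41405856e-01, 3.69782575e-03, 1.33518866e+00,
       1.69908886e-06, 1.57080235e+00]), 'qvel': array([-0.00141343, -0.00072568, -0.00051551, -0.00058479,  0.00153298,
        0.00065322]), 'joint_torque': array([ 4.59126059e-04, -3.72322011e+01,  2.52406114e+01,  1.70932378e-02,
       -7.50476920e-05,  6.85938602e-06]), 'ee_pos': array([110.81494684, 486.83556251, 196.60651117]), 'tool_rot': array([-0.55224686,  0.55317227,  0.44045386, -0.44161549]), 'wrist_force': array([-0.26937502,  0.43992929, -0.36716415]), 'moment': array([-0.02762791, -0.01733885, -0.05486225]), 'gripper_width': 1.0030594351888682}
scene {'fov_y': 44.553963237998445, 'cx': 319.61653402926595, 'cy': 240.0055626042728, 'R': array([[ 0.0167494 ,  0.99984443, -0.00552875],
       [ 0.6097166 , -0.01459611, -0.79248509],
       [-0.79244251,  0.00990268, -0.60986622]]), 't': array([   5.27739696, -264.43783204, 1546.60878657])}
scene telescope_mid 0.65 [434.7, 223.4, 22.0, 64.4]
scene plate_top 0.94 [249.1, 282.0, 45.4, 34.8]
scene plate_top 0.88 [233.5, 328.9, 39.6, 36.9]
scene plate_top 0.64 [187.0, 298.9, 38.8, 32.5]
scene eyepiece_mid 0.96 [379.4, 230.9, 17.1, 45.9]
scene sleeve_mid 0.7 [484.7, 234.7, 18.2, 37.3]
top {'fov_y': 45.68781480495895, 'cx': 313.42289282875475, 'cy': 239.24546143797386, 'R': array([[-0.02020111, -0.99925276, -0.03295195],
       [-0.99841146,  0.02189606, -0.05191455],
       [ 0.05259728,  0.03185087, -0.99810773]]), 't': array([   8.95452492,  536.48914737, 1040.74960309])}
top telescope_mid 0.8 [187.0, 343.8, 22.2, 63.8]
top telescope_mid 0.6 [196.7, 260.3, 29.5, 48.4]
top plate_top 0.8 [450.2, 203.4, 39.9, 37.7]
top plate_top 0.71 [392.0, 221.7, 38.7, 43.7]
top eyepiece_mid 0.7 [254.8, 258.5, 25.3, 39.0]
```

View pics/scene0.png

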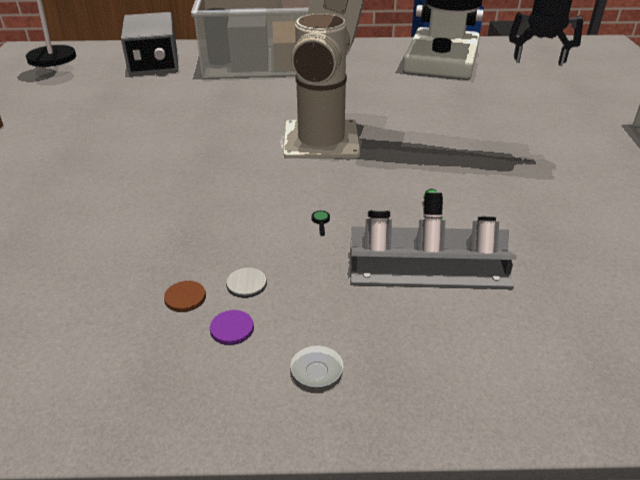

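View pics/top0.png

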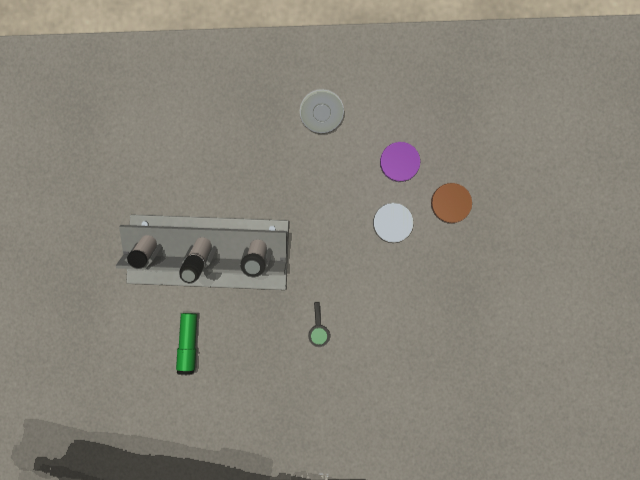

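```bash
python3 - <<'E'
import cv2
a=cv2.imread("pics/scene0.png");b=cv2.imread("pics/top0.png")
cv2.imwrite("pics/s_crop.png",cv2.resize(a[180:360,150:520],None,fx=2.1,fy=2.1,interpolation=2))
cv2.imwrite("pics/t_crop.png",cv2.resize(b[160:400,110:490],None,fx=2.1,fy=2.1,interpolation=2))
E
```

```text
(no output)
```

View pics/s_crop.png

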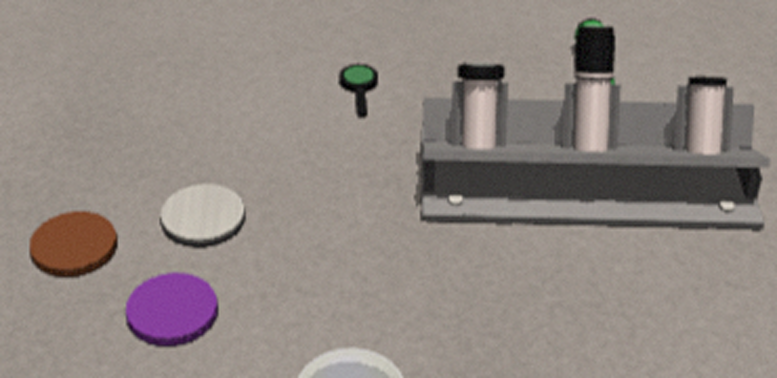

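View pics/t_crop.png

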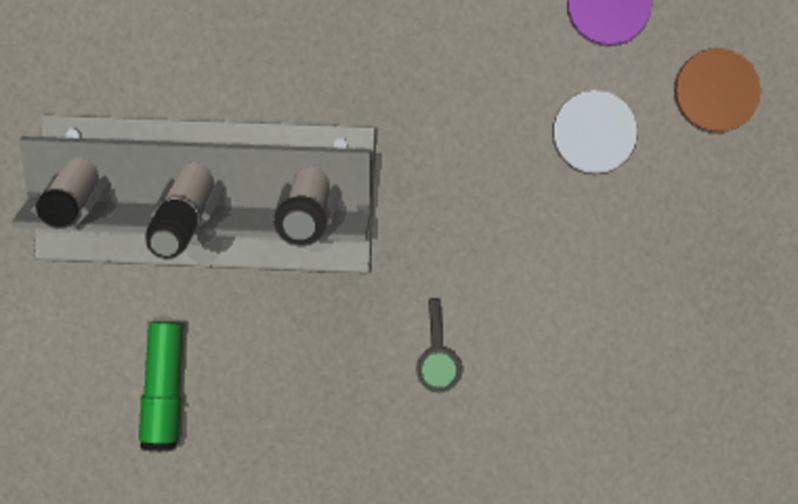

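The pieces in the rest, left to right in the scene picture:
- Eyepiece: scene (379,231), top (254,258).
- Telescope: scene (434,223), top (196,260). It is the tallest, with a long black body.
- Sleeve: scene (485,235), top (141,252).

The green tube at top (187,344), lying on the table, is the look-alike. The bare steel plate is at scene (247,282), top (393,222); the purple and brown discs are decoys, and there is also a bowl at top (322,111). The crops confirm this. Next I'll fit the poses.

```bash
cat > h.py <<'E'
import numpy as np,cv2
from workcell import arm
def cam(c):
    i=arm.camera_info(c);f=240/np.tan(np.radians(i["fov_y"])/2)
    return np.array([[f,0,i["cx"]],[0,f,i["cy"]],[0,0,1]]),np.array(i["R"]),np.array(i["t"])
def proj(C,X):
    K,R,t=C;p=(np.atleast_2d(X)@R.T+t)@K.T;return p[:,:2]/p[:,2:]
def back(C,uv,z):
    K,R,t=C;d=R.T@np.linalg.inv(K)@np.array([uv[0],uv[1],1]);o=-R.T@t
    return o+d*(z-o[2])/d[2]
E
python3 - <<'E'
from h import *
out={}
for c in("scene","top"):
    im=arm.capture(c)
    for q in("telescope_mid","plate_top","sleeve_mid","eyepiece_mid"):
        for k,r in enumerate(arm.cut_out(c,q)):
            print(c,q,k,round(r["confidence"],2),r["box"],r["pixels"].sum())
            out[f"{c}_{q}_{k}"]=r["pixels"]
            if q=="plate_top":
                m=r["pixels"];v,u=np.nonzero(m);C=cam(c);print("   col",im[m].mean(0),back(C,(u.mean(),v.mean()),10 if c=="top" else 8))
    out[c]=im
    # steel plate by HSV: grab from colour region, rest yaw
np.savez("m.npz",**out)
C=cam("top")
for uv in((130,216),(288,221),(126,281),(287,289)):print(uv,back(C,uv,0))
for uv in((121,226),(287,232)):print(uv,back(C,uv,50))
E
python3 - <<'E'
import numpy as np,cv2
d=np.load("m.npz");rows=[]
for c,(u,v) in(("scene",(434,223)),("top",(196,260))):
    for k in d.files:
        if k.startswith(c+"_telescope"):
            im=d[c].copy()[:,:,::-1].copy();cs,_=cv2.findContours(d[k].astype(np.uint8),0,1)
            b=cv2.resize(im[v-50:v+50,u-50:u+50],None,fx=4,fy=4,interpolation=2)
            m=cv2.resize(d[k].astype(np.uint8)[v-50:v+50,u-50:u+50],None,fx=4,fy=4,interpolation=0)
            cs,_=cv2.findContours(m,0,1);cv2.drawContours(b,cs,-1,(0,0,255),1);rows.append(b)
cv2.imwrite("pics/masks.png",np.hstack(rows[:2]))
if len(rows)>2:cv2.imwrite("pics/masks2.png",np.hstack(rows[2:]))
E
```

```text
scene telescope_mid 0 0.57 [434.1, 223.1, 24.2, 61.9] 1052
scene plate_top 0 0.66 [248.6, 284.9, 42.1, 30.0] 994
   col [170.85513078 165.20523139 156.35513078] [ 571.27454106 -151.66776805    8.        ]
scene plate_top 1 0.64 [186.9, 298.7, 41.1, 34.6] 1064
   col [117.34210526  70.30921053  44.94172932] [ 605.24582203 -260.15984327    8.        ]
scene plate_top 2 0.62 [232.8, 327.0, 44.8, 37.7] 1298
   col [124.58936826  63.3651772  143.10246533] [ 684.01841027 -166.99830746    8.        ]
scene sleeve_mid 0 0.64 [484.9, 236.6, 19.1, 36.6] 604
scene eyepiece_mid 0 0.73 [379.8, 229.8, 20.7, 42.0] 733
top telescope_mid 0 0.73 [194.0, 262.4, 27.8, 45.9] 800
top telescope_mid 1 0.65 [187.1, 343.6, 22.7, 64.6] 1145
top plate_top 0 0.83 [393.2, 221.1, 40.1, 43.5] 1285
   col [180.46770428 186.58754864 190.4692607 ] [ 564.56320316 -150.20525095   10.        ]
top plate_top 1 0.83 [449.4, 203.6, 37.9, 42.4] 1250
   col [140.504   93.9608  62.7552] [ 599.26175259 -258.34564374   10.        ]
top plate_top 2 0.66 [399.1, 161.7, 37.5, 41.5] 1218
   col [146.95730706  84.35960591 165.40968801] [ 677.55670106 -166.35452082   10.        ]
top sleeve_mid 0 0.61 [144.1, 252.1, 33.7, 30.6] 551
top eyepiece_mid 0 0.57 [255.1, 257.4, 24.1, 38.3] 721
(130, 216) [589.17768996 345.91038369   0.        ]
(288, 221) [572.73172688  45.26942475   0.        ]
(126, 281) [466.08013053 353.95954707   0.        ]
(287, 289) [445.20499832  49.42595788   0.        ]
(121, 226) [566.32145804 344.55185476  50.        ]
(287, 232) [548.70596445  43.61250734  50.        ]
```

View pics/masks.png

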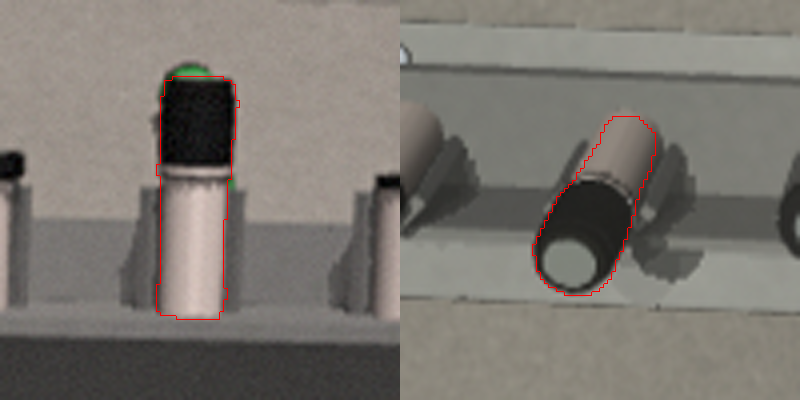

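```bash
cat > fit.py <<'E'
from h import *
from scipy.optimize import minimize
d=np.load("m.npz");Cs=cam("scene");Ct=cam("top")
Ms=d["scene_telescope_mid_0"].astype(np.uint8);Mt=d["top_telescope_mid_0"].astype(np.uint8)
Ims,Imt=d["scene"].astype(float),d["top"].astype(float)
def soft(M):return cv2.GaussianBlur(M.astype(np.float32),(0,0),1.2)
secs=[(0,64,15),(64,102,17),(102,110,15.5)]
th=np.linspace(0,2*np.pi,40)[:-1]
def axis(yaw,lean):
    yd=np.array([-np.sin(yaw),np.cos(yaw),0]);back=np.array([-np.cos(yaw),-np.sin(yaw),0])
    z=np.sin(lean)*back+np.cos(lean)*np.array([0,0,1]);return z,yd
def sil(C,p,yaw,lean,ss=secs):
    z,yd=axis(yaw,lean);x=np.cross(yd,z);I=np.zeros((480,640),np.uint8)
    for a,b,r in ss:
        P=np.vstack([p+h*z+r*(np.cos(th)[:,None]*x+np.sin(th)[:,None]*yd) for h in(a,b)])
        hull=cv2.convexHull(proj(C,P).astype(np.float32))
        cv2.fillConvexPoly(I,np.round(hull*16).astype(np.int32),1,cv2.LINE_8,4)
    return I
ms,mt=soft(Ms),soft(Mt)
# scene: ignore rows below lip (row 245+?) where occlusion occurs
w=np.ones((480,640));w[int(np.nonzero(Ms)[0].max())-2:]=0
def cost(q,full=False):
    p=q[:3];c=0
    yaw=q[3];lean=q[4]
    c=((soft(sil(Cs,p,yaw,lean))-ms)**2*w).sum()+((soft(sil(Ct,p,yaw,lean))-mt)**2).sum()
    return c+((yaw+0.06)/.02)**2*3+((lean-np.pi/6)/.02)**2*3+((p[2]-45)/6)**2*3
if __name__=="__main__":
    best=None
    for x0 in(530,545,560):
      for z0 in(40,50):
        q0=np.array([x0,190,z0,-.06,.5236])
        S=np.vstack([q0]+[q0+np.eye(5)[i]*[15,15,10,.03,.03][i] for i in range(5)])
        r=minimize(cost,q0,method="Nelder-Mead",options=dict(initial_simplex=S,maxiter=500))
        print(np.round(r.x,3),r.fun)
        if best is None or r.fun<best.fun:best=r
    q=best.x;z,yd=axis(q[3],q[4]);print("mid",q[:3]+55*z,"grip85",q[:3]+85*z,"z",z)
    np.save("tq.npy",q);o=[]
    for im,C,(u,v) in((Ims,Cs,(434,223)),(Imt,Ct,(196,260))):
        b=cv2.resize(im[v-50:v+50,u-50:u+50,::-1].astype(np.uint8),None,fx=4,fy=4,interpolation=2)
        for s in secs:
            m=cv2.resize(sil(C,q[:3],q[3],q[4],[s])[v-50:v+50,u-50:u+50],None,fx=4,fy=4,interpolation=0)
            cs,_=cv2.findContours(m,0,1);cv2.drawContours(b,cs,-1,(0,0,255),1)
        o.append(b)
    cv2.imwrite("pics/fit.png",np.hstack(o))
    # plate colour segmentation
    for c,im,C in(("scene",Ims,Cs),("top",Imt,Ct)):
        M=cv2.dilate(d[c+"_plate_top_0"].astype(np.uint8),np.ones((5,5)))>0
        hi=(im.min(2)>150)&M;v,u=np.nonzero(hi);print(c,hi.sum(),"plate",back(C,(u.mean(),v.mean()),10))
E
python3 fit.py
```

```text
[ 5.29955e+02  1.95950e+02  4.47540e+01 -6.10000e-02  5.26000e-01] 48.85545248584007
[ 5.30011e+02  1.95767e+02  4.64570e+01 -5.70000e-02  5.35000e-01] 56.17681992001767
[ 5.29115e+02  1.96700e+02  4.47440e+01 -5.20000e-02  5.25000e-01] 48.30269972517193
[ 5.28676e+02  1.96787e+02  4.41030e+01 -4.50000e-02  5.10000e-01] 44.31052492940749
[ 5.29731e+02  1.95781e+02  4.50210e+01 -6.00000e-02  5.19000e-01] 47.13654359204738
[ 5.30687e+02  1.96145e+02  4.48300e+01 -5.20000e-02  5.43000e-01] 57.683908439957555
mid [501.86552933 197.98772334  92.11131544] grip85 [487.2417678  198.64277942 118.29750455] z [-0.48745872  0.0218352   0.87287297]
scene 810 plate [ 565.3277412  -152.10994584   10.        ]
top 1211 plate [ 565.20620381 -150.6303992    10.        ]
```

View pics/fit.png

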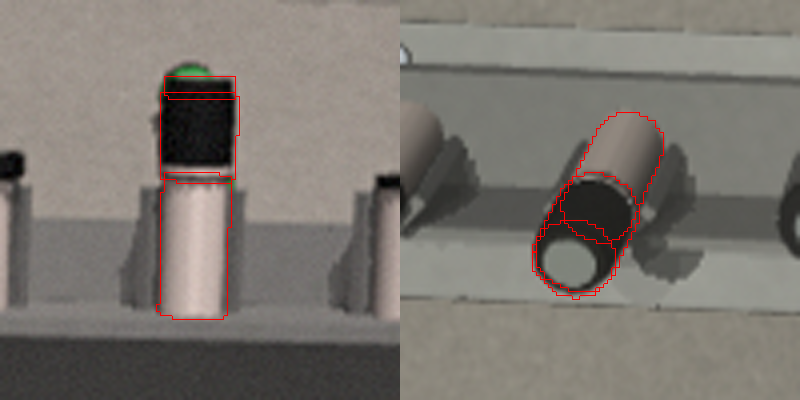

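```bash
cat >> h.py <<'E'
from scipy.spatial.transform import Rotation as Ro
def T():
    s=arm.state();q=np.array(s["tool_rot"]);return s,np.array(s["ee_pos"]),Ro.from_quat(np.r_[q[1:],q[0]])
def go(pos,Rt):
    s,p,R=T()
    print("t",round(s["t"],2),"p",p.round(1),"off_cm(start frame)",(R.inv().apply(np.array(pos)-p)/10).round(2),
      "off_cm(target frame)",(Ro.from_matrix(Rt).inv().apply(np.array(pos)-p)/10).round(2),
      "rotvec",(R.inv()*Ro.from_matrix(Rt)).as_rotvec().round(3),"q",np.round(s["qpos"],2))
def frame(xd,yd):
    xd=np.array(xd,float);yd=np.array(yd,float);yd/=np.linalg.norm(yd);xd-=yd*(xd@yd);xd/=np.linalg.norm(xd)
    return np.c_[xd,yd,np.cross(xd,yd)]
foot=np.array([529.5,196.2,44.7]);yaw=-.058
zt=np.array([-.5*np.cos(yaw),-.5*np.sin(yaw),.866]);yr=np.array([-np.sin(yaw),np.cos(yaw),0])
plate=np.array([565.3,-151.4,10])
E
python3 - <<'E'
from h import *
s,p,R=T();print(R.as_matrix().round(2))
for sg in(1,-1):go(foot+zt*136,frame(sg*yr,-zt))
for sg in(1,-1):go([430,205,260],frame(sg*yr,[0,0,-1]))
E
```

```text
[[ 0.22 -0.   -0.98]
 [ 0.98 -0.    0.22]
 [-0.   -1.    0.  ]]
t 1.0 p [111.  487.5 197.5] off_cm(start frame) [-20.24   3.5  -40.57] off_cm(target frame) [-26.66  21.37 -30.01] rotvec [-0.522 -0.162 -0.043] q [1.35 0.24 0.01 1.34 0.   1.57]
t 1.0 p [111.  487.5 197.5] off_cm(start frame) [-20.24   3.5  -40.57] off_cm(target frame) [26.66 21.37 30.01] rotvec [ 0.064  2.879 -0.772] q [1.35 0.24 0.01 1.34 0.   1.57]
t 1.0 p [111.  487.5 197.5] off_cm(start frame) [-20.47  -6.25 -37.38] off_cm(target frame) [-26.35  -6.25 -33.49] rotvec [-0.    -0.166 -0.   ] q [1.35 0.24 0.01 1.34 0.   1.57]
t 1.0 p [111.  487.5 197.5] off_cm(start frame) [-20.47  -6.25 -37.38] off_cm(target frame) [26.35 -6.25 33.49] rotvec [ 0.     2.976 -0.   ] q [1.35 0.24 0.01 1.34 0.   1.57]
```

Request:
arm_command(
  motion=[
    {"offset":[0,-1.5,0],"delta_rot":[0,0,0],"grip":0},
    {"offset":[-0.7,-1.5,-1.2],"delta_rot":[0,0,0],"grip":0},
    {"offset":[-1.4,-1.5,-2.5],"delta_rot":[0,0,0],"grip":0},
    {"offset":[-1.4,-1,-2.5],"delta_rot":[0,0,0],"grip":0},
    {"offset":[-1.4,-0.7,-2.5],"delta_rot":[0,0,0],"grip":0},
    {"offset":[-1.4,0,-2.5],"delta_rot":[0,0,0],"grip":0},
    {"offset":[-1.4,0,-2.5],"delta_rot":[0,0,0],"grip":0},
    {"offset":[-1.4,0,-2.5],"delta_rot":[0,0,0],"grip":0},
    {"offset":[-1.4,0,-2.5],"delta_rot":[0,0,0],"grip":0},
    {"offset":[-1.4,0,-2.5],"delta_rot":[0,0,0],"grip":0},
    {"offset":[-1.4,0,-2.5],"delta_rot":[0,0,0],"grip":0},
    {"offset":[-1.4,0,-2.5],"delta_rot":[0,0,0],"grip":0},
  ],
)

```text
t: 2.0
ee_pos: [334.7, 285.0, 259.7]
tool_rot: [0.553, -0.553, -0.441, 0.441]
wrist_force: [-0.2, 0.7, 0.3]
gripper_width: 1.002
```

Request:
arm_command(
  motion=[
    {"offset":[-1.4,0,-2.5],"delta_rot":[0,0,0],"grip":0},
    {"offset":[-1.4,0,-2.5],"delta_rot":[0,0,0],"grip":0},
    {"offset":[-1.4,0,-2.5],"delta_rot":[0,0,0],"grip":0},
    {"offset":[-1.4,0,-2.5],"delta_rot":[0,0,0],"grip":0},
    {"offset":[-0.6,0,-1.2],"delta_rot":[0,0,0],"grip":0},
    {"offset":[0,0,0],"delta_rot":[0,-0.08,0],"grip":0},
    {"offset":[0,0,0],"delta_rot":[0,-0.08,0],"grip":0},
    {"offset":[0,0,0],"delta_rot":[0,0,0],"grip":0},
  ],
)

```text
t: 2.67
ee_pos: [429.5, 200.3, 259.4]
tool_rot: [0.516, -0.516, -0.484, 0.484]
wrist_force: [-0.2, -0.4, -0.9]
gripper_width: 1.0
```

```bash
python3 - <<'E'
from h import *
go(foot+zt*140,frame(yr,-zt))
E
```

```text
t 2.67 p [429.5 200.3 259.4] off_cm(start frame) [ 0.19  9.34 -3.  ] off_cm(target frame) [0.17 9.59 2.07] rotvec [-0.524 -0.006 -0.002] q [0.44 0.17 0.08 1.48 0.   0.5 ]
```

Request:
arm_command(
  motion=[
    {"offset":[0,0,0],"delta_rot":[-0.087,0,0],"grip":0},
    {"offset":[0,0,0],"delta_rot":[-0.087,0,0],"grip":0},
    {"offset":[0,0,0],"delta_rot":[-0.087,0,0],"grip":0},
    {"offset":[0,0,0],"delta_rot":[-0.087,0,0],"grip":0},
    {"offset":[0,0,0],"delta_rot":[-0.087,0,0],"grip":0},
    {"offset":[0,0,0],"delta_rot":[-0.088,-0.006,0],"grip":0},
    {"offset":[0.2,1,1],"delta_rot":[0,0,0],"grip":0},
    {"offset":[0,2,1.1],"delta_rot":[0,0,0],"grip":0},
    {"offset":[0,2,0],"delta_rot":[0,0,0],"grip":0},
    {"offset":[0,2,0],"delta_rot":[0,0,0],"grip":0},
    {"offset":[0,0,0],"delta_rot":[0,0,0],"grip":0},
    {"offset":[0,0,0],"delta_rot":[0,0,0],"grip":0},
  ],
)

```text
t: 3.67
ee_pos: [445.3, 201.0, 187.5]
tool_rot: [-0.364, 0.631, 0.593, -0.345]
wrist_force: [0.7, -0.9, 0.2]
gripper_width: 0.997
```

```bash
python3 - <<'E'
from h import *
go(foot+zt*66,frame(yr,-zt))
a=arm.capture("scene");b=arm.capture("top")
o=np.hstack([cv2.resize(a[120:270,340:540],None,fx=2,fy=2),cv2.resize(b[150:300,100:300],None,fx=2,fy=2)])
cv2.imwrite("pics/pre.png",o[:,:,::-1])
E
```

```text
t 3.67 p [445.3 201.  187.5] off_cm(start frame) [ 0.05  9.98 -0.19] off_cm(target frame) [ 0.01  9.98 -0.17] rotvec [-0.003  0.    -0.004] q [ 0.65 -0.1  -0.54  0.73 -0.33  0.64]
```

View pics/pre.png

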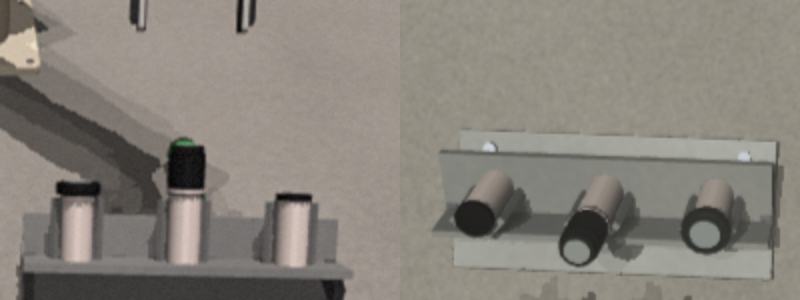

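```bash
python3 - <<'E'
from h import *
s,p,R=T();C=cam("scene");x=R.as_matrix()[:,0];y=R.as_matrix()[:,1]
print(proj(C,[p,p+42*x-13*y,p-42*x-13*y]),proj(C,foot+zt*100))
b=arm.capture("scene")
cv2.imwrite("pics/b.png",cv2.resize(b[80:260,340:540],None,fx=3,fy=3)[:,:,::-1])
E
```

```text
[[435.55260311 161.09993077]
 [458.86860964 154.36827769]
 [412.92128717 153.5735215 ]] [[433.53529765 197.49192388]]
```

View pics/b.png

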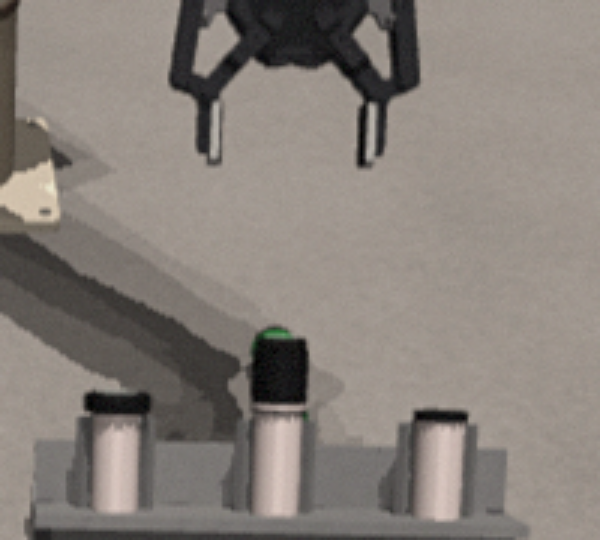

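```bash
python3 - <<'E'
from h import *
s,p,R=T();print(s["t"],p,s["gripper_width"]);C=cam("top");x=R.as_matrix()[:,0];y=R.as_matrix()[:,1]
print(proj(C,[p,p+42*x-13*y,p-42*x-13*y]))
b=arm.capture("top")
cv2.imwrite("pics/c.png",cv2.resize(b[220:440,90:330],None,fx=2.5,fy=2.5)[:,:,::-1])
E
```

```text
3.8167 [446.49148923 202.12457006 189.76003259] 0.9989711259339522
[[178.76866577 294.37728164]
 [149.37250885 297.87120107]
 [203.84860155 300.09854909]]
```

View pics/c.png

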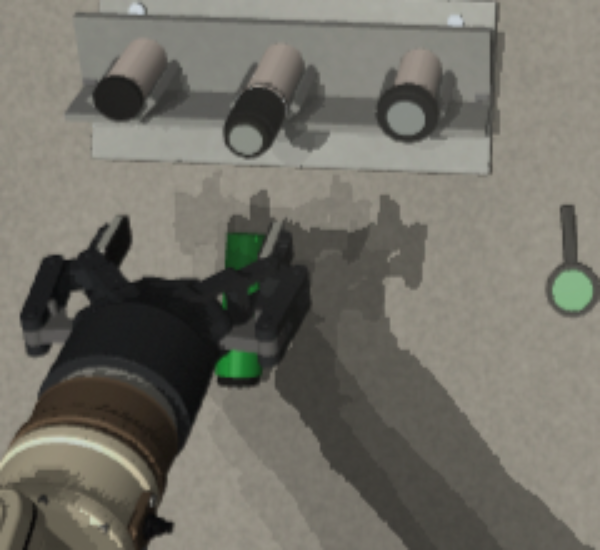

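```bash
python3 - <<'E'
from h import *
s,p,R=T();Cs,Ct=cam("scene"),cam("top")
P=lambda C:C[0]@np.c_[C[1],C[2]]
for a,b in(((411,134),(203,309)),((461,134),(139,306))):
    X=cv2.triangulatePoints(P(Cs),P(Ct),np.array(a,float).reshape(2,1),np.array(b,float).reshape(2,1)).ravel();X=X[:3]/X[3]
    print(X.round(1),"tool frame",R.inv().apply(X-p).round(1),proj(Cs,X),proj(Ct,X))
print(foot+zt*66)
E
```

```text
[426.3 154.8 235. ] tool frame [-48.5 -47.8  -7.5] [[410.71766849 134.04172998]] [[202.62504383 308.97666247]]
[432.3 246.5 237.2] tool frame [ 43.4 -49.5  -9.2] [[461.80701738 133.82445346]] [[140.06646243 306.10296528]]
[496.55549044 198.11292706 101.856     ]
```

The visible fingertips triangulate about 48 mm behind the reported TCP, where I'd expect 13 mm. I'll advance a little, which is safe because the jaws straddle the telescope, and measure again before trusting either number.

Request:
arm_command(
  motion=[
    {"offset":[0,1,0],"delta_rot":[0,0,0],"grip":0},
    {"offset":[0,1,0],"delta_rot":[0,0,0],"grip":0},
    {"offset":[0,1,0],"delta_rot":[0,0,0],"grip":0},
    {"offset":[0,1,0],"delta_rot":[0,0,0],"grip":0},
    {"offset":[0,0,0],"delta_rot":[0,0,0],"grip":0},
    {"offset":[0,0,0],"delta_rot":[0,0,0],"grip":0},
  ],
)

```text
t: 4.37
ee_pos: [466.0, 200.3, 154.1]
tool_rot: [-0.363, 0.63, 0.594, -0.344]
wrist_force: [-0.0, 0.5, 0.6]
gripper_width: 0.999
```

```bash
python3 - <<'E'
from h import *
go(foot+zt*66,frame(yr,-zt))
a=arm.capture("scene");b=arm.capture("top")
cv2.imwrite("pics/d.png",np.hstack([cv2.resize(a[100:260,370:500],None,fx=3,fy=3),cv2.resize(b[220:380,110:240],None,fx=3,fy=3)])[:,:,::-1])
E
```

```text
t 4.37 p [466.  200.3 154.1] off_cm(start frame) [-0.03  6.06 -0.04] off_cm(target frame) [-0.04  6.06 -0.04] rotvec [-0.001  0.001 -0.003] q [ 0.62 -0.03 -0.57  0.61 -0.32  0.61]
```

View pics/d.png

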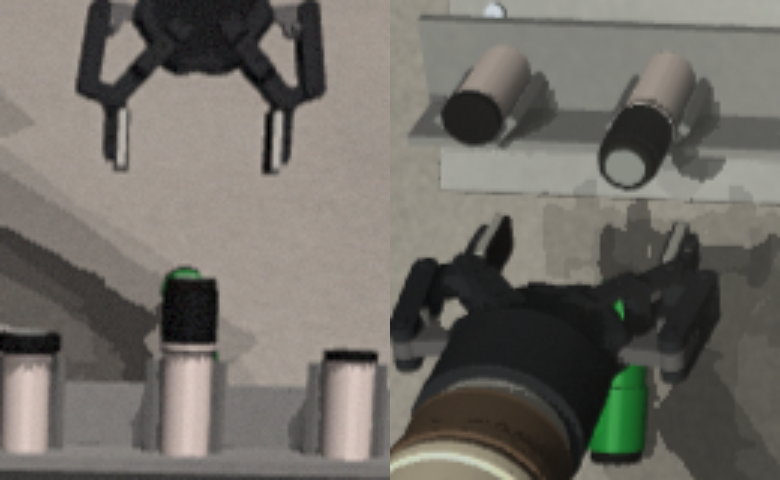

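```bash
python3 - <<'E'
from h import *
s,p,R=T();Cs,Ct=cam("scene"),cam("top")
P=lambda C:C[0]@np.c_[C[1],C[2]]
for a,b in(((410,157),(207.5,294)),((461,157),(147.5,292))):
    X=cv2.triangulatePoints(P(Cs),P(Ct),np.array(a,float).reshape(2,1),np.array(b,float).reshape(2,1)).ravel();X=X[:3]/X[3]
    print(X.round(1),"tool",R.inv().apply(X-p).round(1),"along axis",((X-foot)@zt).round(1))
    print(proj(Cs,X),proj(Ct,X))
E
```

```text
[446.5 154.6 199. ] tool [-47.3 -46.7  -7.3] along axis 173.8
[[410.38414072 156.94303147]] [[207.99030566 294.02534116]]
[451.4 246.9 200.3] tool [ 45.2 -48.3  -7.6] along axis 175.3
[[461.30650849 156.93637348]] [[147.89062214 292.03774155]]
```

Request:
arm_command(
  motion=[
    {"offset":[0,0,0],"delta_rot":[0,0,0],"grip":255},
    {"offset":[0,0,0],"delta_rot":[0,0,0],"grip":255},
    {"offset":[0,0,0],"delta_rot":[0,0,0],"grip":255},
    {"offset":[0,0,0],"delta_rot":[0,0,0],"grip":255},
    {"offset":[0,0,0],"delta_rot":[0,0,0],"grip":255},
    {"offset":[0,0,0],"delta_rot":[0,0,0],"grip":255},
    {"offset":[0,0,0],"delta_rot":[0,0,0],"grip":255},
    {"offset":[0,0,0],"delta_rot":[0,0,0],"grip":255},
    {"offset":[0,0,0],"delta_rot":[0,0,0],"grip":255},
    {"offset":[0,0,0],"delta_rot":[0,0,0],"grip":255},
  ],
)

```text
t: 5.3
ee_pos: [466.0, 200.3, 153.7]
tool_rot: [-0.363, 0.63, 0.594, -0.344]
wrist_force: [1.1, -0.2, 0.4]
gripper_width: 0.0
```

```bash
python3 - <<'E'
from h import *
s,p,R=T();print(s["gripper_width"],p, arm.grip_depth)
y=R.as_matrix()[:,1]
for c in("scene","top"):print(c,proj(cam(c),[p,p-19*y,p-54*y]).round(1))
a=arm.capture("scene");b=arm.capture("top")
cv2.imwrite("pics/e.png",np.hstack([cv2.resize(a[100:260,370:500],None,fx=3,fy=3),cv2.resize(b[220:380,110:240],None,fx=3,fy=3)])[:,:,::-1])
E
```

```text
0.00017338084647167256 [466.03371199 200.25827429 153.67470876] 18.700000000000003
scene [[434.3 183.3]
 [434.7 173. ]
 [435.6 153.9]]
top [[185.8 281.2]
 [182.8 287.4]
 [177.  299.5]]
```

View pics/e.png

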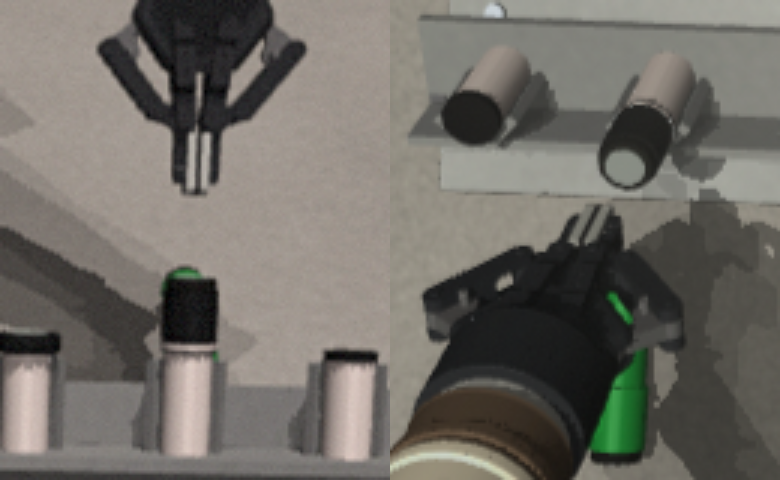

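```bash
python3 - <<'E'
from h import *
s,p,R=T();Cs,Ct=cam("scene"),cam("top")
P=lambda C:C[0]@np.c_[C[1],C[2]]
Q=[]
for a,b in(((435.4,164),(181.7,289)),((435.6,144),(173.3,301.5))):
    X=cv2.triangulatePoints(P(Cs),P(Ct),np.array(a,float).reshape(2,1),np.array(b,float).reshape(2,1)).ravel();X=X[:3]/X[3];Q.append(X)
    print(X.round(1),"world d",(X-p).round(1),"tool",R.inv().apply(X-p).round(1),"along axis",((X-foot)@zt).round(1),"perp",(X-foot-zt*((X-foot)@zt)).round(1))
    print(proj(Cs,X),proj(Ct,X))
e=Q[0]-Q[1];print(np.linalg.norm(e),e/np.linalg.norm(e),R.as_matrix()[:,1])
E
```

```text
[454.8 199.2 188. ] world d [-11.3  -1.1  34.3] tool [ -1.9 -35.3  -7.4] along axis 161.5 perp [ 5.9 -1.7  3.5]
[[434.77099295 164.10625191]] [[180.90474411 288.93452639]]
[437.1 201.1 220. ] world d [-28.9   0.8  66.3] tool [ -1.1 -71.9  -8.1] along axis 198.1 perp [ 6.5 -0.8  3.8]
[[436.16541556 143.89666941]] [[174.03645792 301.55467941]]
36.57524532976311 [ 0.48194165 -0.0527439  -0.87461439] [ 0.49846395 -0.03161787 -0.86633365]
```

The shut fingertips triangulate about 35 mm behind the reported TCP, a constant shift with the right orientation. Both cameras agree on this, and they also reproduce the known dimensions of the rest. So I'll servo on the pictures: reopen, correct sideways, go partway and look.

Request:
arm_command(
  motion=[
    {"offset":[0,0,0],"delta_rot":[0,0,0],"grip":0},
    {"offset":[0.1,0,0.3],"delta_rot":[0,0,0],"grip":0},
    {"offset":[0,0,0.3],"delta_rot":[0,0,0],"grip":0},
    {"offset":[0,0,0],"delta_rot":[0,0,0],"grip":0},
    {"offset":[0,0,0],"delta_rot":[0,0,0],"grip":0},
    {"offset":[0,0,0],"delta_rot":[0,0,0],"grip":0},
    {"offset":[0,1,0],"delta_rot":[0,0,0],"grip":0},
    {"offset":[0,1,0],"delta_rot":[0,0,0],"grip":0},
    {"offset":[0,1,0],"delta_rot":[0,0,0],"grip":0},
    {"offset":[0,1,0],"delta_rot":[0,0,0],"grip":0},
    {"offset":[0,1,0],"delta_rot":[0,0,0],"grip":0},
    {"offset":[0,0,0],"delta_rot":[0,0,0],"grip":0},
  ],
)

```text
t: 6.4
ee_pos: [485.5, 199.4, 105.8]
tool_rot: [-0.363, 0.63, 0.593, -0.345]
wrist_force: [-0.3, 0.5, 0.2]
gripper_width: 0.996
```

```bash
python3 - <<'E'
from h import *
s,p,R=T();print(s["gripper_width"],p,s["wrist_force"],((p-foot)@zt))
a=arm.capture("scene");b=arm.capture("top")
cv2.imwrite("pics/f.png",np.hstack([cv2.resize(a[120:260,370:500],None,fx=3,fy=3),cv2.resize(b[210:350,130:260],None,fx=3,fy=3)])[:,:,::-1])
E
```

```text
0.9957359307782722 [485.49242847 199.35492738 105.75744639] [-0.27988598  0.52725462  0.18365977] 74.93397594789032
```

View pics/f.png

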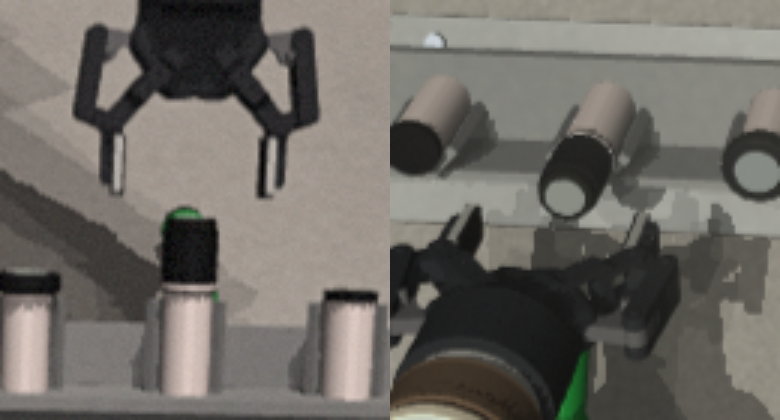

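```bash
cat >> h.py <<'E'
def tri(a,b):
    Cs,Ct=cam("scene"),cam("top");P=lambda C:C[0]@np.c_[C[1],C[2]]
    X=cv2.triangulatePoints(P(Cs),P(Ct),np.array(a,float).reshape(2,1),np.array(b,float).reshape(2,1)).ravel();return X[:3]/X[3]
E
python3 - <<'E'
from h import *
s,p,R=T();M=[]
for a,b in(((408.5,184.5),(213.5,281)),((459,184.5),(157.5,279))):
    X=tri(a,b);M.append(X)
    print(X.round(1),"tool",R.inv().apply(X-p).round(1),"along",((X-foot)@zt).round(1))
X=(M[0]+M[1])/2;al=(X-foot)@zt
print("tool err to axis",R.inv().apply(foot+zt*al-X),al)
E
```

```text
[465.3 154.2 151.7] tool [-46.8 -47.3  -6.9] along 123.5
[470.4 245.9 153.3] tool [ 45.  -49.1  -7.5] along 125.0
tool err to axis [-0.26342967  0.00692592  0.41205872] 124.22854813691593
```

Request:
arm_command(
  motion=[
    {"offset":[0,0.7,0],"delta_rot":[0,0,0],"grip":0},
    {"offset":[0,0.7,0],"delta_rot":[0,0,0],"grip":0},
    {"offset":[0,0.7,0],"delta_rot":[0,0,0],"grip":0},
    {"offset":[0,0.7,0],"delta_rot":[0,0,0],"grip":0},
    {"offset":[0,0.7,0],"delta_rot":[0,0,0],"grip":0},
    {"offset":[0,0.7,0],"delta_rot":[0,0,0],"grip":0},
    {"offset":[0,0.6,0],"delta_rot":[0,0,0],"grip":0},
    {"offset":[0,0,0],"delta_rot":[0,0,0],"grip":0},
    {"offset":[0,0,0],"delta_rot":[0,0,0],"grip":0},
  ],
)

```text
t: 7.25
ee_pos: [509.6, 198.2, 65.1]
tool_rot: [-0.363, 0.63, 0.593, -0.345]
wrist_force: [-0.0, -0.7, 0.8]
gripper_width: 1.002
```

```bash
python3 - <<'E'
from h import *
s,p,R=T();print(s["gripper_width"],p,s["wrist_force"],((p-foot)@zt))
a=arm.capture("scene");b=arm.capture("top")
cv2.imwrite("pics/g.png",np.hstack([cv2.resize(a[140:260,370:500],None,fx=3,fy=3),cv2.resize(b[210:330,130:260],None,fx=3,fy=3)])[:,:,::-1])
E
```

```text
1.001867285253427 [509.55382485 198.16730334  65.10841644] [-0.04100973 -0.70730683  0.83051175] 27.687025993773762
```

View pics/g.png

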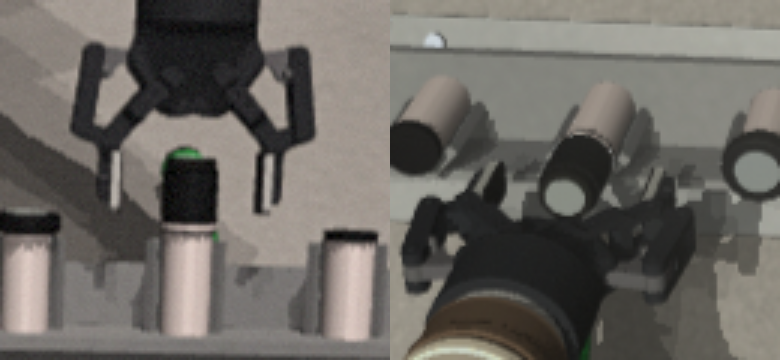

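Request:
arm_command(
  motion=[
    {"offset":[0,0,0],"delta_rot":[0,0,0],"grip":255},
    {"offset":[0,0,0],"delta_rot":[0,0,0],"grip":255},
    {"offset":[0,0,0],"delta_rot":[0,0,0],"grip":255},
    {"offset":[0,0,0],"delta_rot":[0,0,0],"grip":255},
    {"offset":[0,0,0],"delta_rot":[0,0,0],"grip":255},
    {"offset":[0,0,0],"delta_rot":[0,0,0],"grip":255},
    {"offset":[0,0,0],"delta_rot":[0,0,0],"grip":255},
    {"offset":[0,0,0],"delta_rot":[0,0,0],"grip":255},
    {"offset":[0,0,0],"delta_rot":[0,0,0],"grip":255},
    {"offset":[0,0,0],"delta_rot":[0,0,0],"grip":255},
  ],
  grip_force=50,
)

```text
t: 8.18
ee_pos: [509.9, 198.2, 66.3]
tool_rot: [-0.363, 0.631, 0.594, -0.344]
wrist_force: [-3.8, -1.9, 5.7]
gripper_width: 0.383
```

```bash
python3 - <<'E'
from h import *
s,p,R=T();print(s["gripper_width"],p,s["wrist_force"],s["moment"])
a=arm.capture("scene");b=arm.capture("top")
cv2.imwrite("pics/g2.png",np.hstack([cv2.resize(a[140:260,370:500],None,fx=3,fy=3),cv2.resize(b[210:330,130:260],None,fx=3,fy=3)])[:,:,::-1])
E
```

```text
0.38341360187263007 [509.85453409 198.19714228  66.25436266] [-3.83234147 -1.85222003  5.71220549] [-0.38618383  0.50250916 -0.26406273]
```

View pics/g2.png

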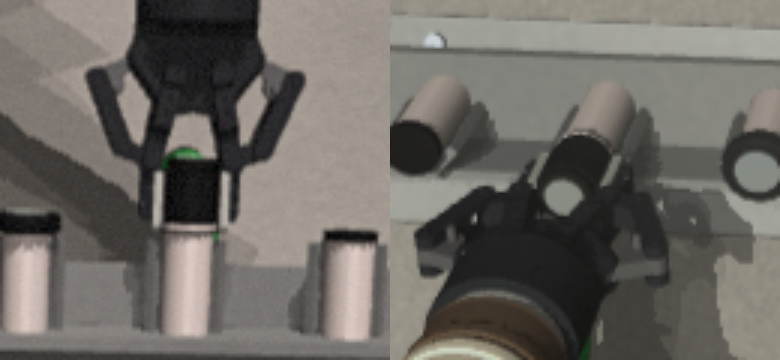

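Gripped: the opening of 0.38 × 85 mm is about 33 mm, against a 34 mm body. Drawing it out along its axis.

Request:
arm_command(
  motion=[
    {"offset":[0,-0.4,0],"delta_rot":[0,0,0],"grip":255},
    {"offset":[0,-0.7,0],"delta_rot":[0,0,0],"grip":255},
    {"offset":[0,-1,0],"delta_rot":[0,0,0],"grip":255},
    {"offset":[0,-1,0],"delta_rot":[0,0,0],"grip":255},
    {"offset":[0,-1,0],"delta_rot":[0,0,0],"grip":255},
    {"offset":[0,-1,0],"delta_rot":[0,0,0],"grip":255},
    {"offset":[0,-1,0],"delta_rot":[0,0,0],"grip":255},
    {"offset":[0,-1,0],"delta_rot":[0,0,0],"grip":255},
    {"offset":[0,-1,0],"delta_rot":[0,0,0],"grip":255},
    {"offset":[0,-1,0],"delta_rot":[0,0,0],"grip":255},
    {"offset":[0,-0.7,0],"delta_rot":[0,0,0],"grip":255},
    {"offset":[0,0,0],"delta_rot":[0,0,0],"grip":255},
  ],
)

```text
t: 9.28
ee_pos: [460.5, 202.3, 151.9]
tool_rot: [-0.363, 0.63, 0.594, -0.344]
wrist_force: [1.3, -0.2, -2.4]
gripper_width: 0.389
```

```bash
python3 - <<'E'
from h import *
s,p,R=T();print(s["gripper_width"],p,s["wrist_force"],s["moment"],s["qpos"].round(2))
a=arm.capture("scene");cv2.imwrite("pics/i.png",a[60:360,150:550,::-1])
E
```

```text
0.3890304989880998 [460.54146493 202.28847988 151.91020997] [ 1.26141484 -0.18459426 -2.38372582] [0.02971873 0.6928235  0.0236559 ] [ 0.63 -0.04 -0.59  0.6  -0.32  0.62]
```

View pics/i.png

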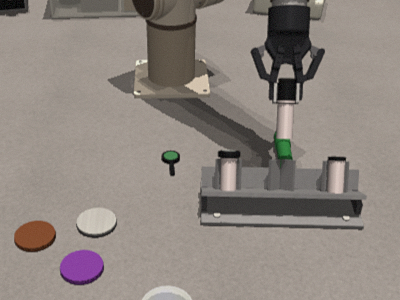

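Request:
arm_command(
  motion=[
    {"offset":[0,-1,-0.6],"delta_rot":[0,0,0],"grip":255},
    {"offset":[0,-1.2,-0.7],"delta_rot":[0,0,0],"grip":255},
    {"offset":[0,-1.2,-0.7],"delta_rot":[0,0,0],"grip":255},
    {"offset":[0,-0.9,-0.5],"delta_rot":[0,0,0],"grip":255},
    {"offset":[0,0,0],"delta_rot":[0.065,0,0],"grip":255},
    {"offset":[0,0,0],"delta_rot":[0.065,0,0],"grip":255},
    {"offset":[0,0,0],"delta_rot":[0.065,0,0],"grip":255},
    {"offset":[0,0,0],"delta_rot":[0.065,0,0],"grip":255},
    {"offset":[0,0,0],"delta_rot":[0.065,0,0],"grip":255},
    {"offset":[0,0,0],"delta_rot":[0.065,0,0],"grip":255},
    {"offset":[0,0,0],"delta_rot":[0.065,0,0],"grip":255},
    {"offset":[0,0,0],"delta_rot":[0.068,0,0],"grip":255},
  ],
)

```text
t: 10.33
ee_pos: [461.3, 201.7, 199.9]
tool_rot: [0.515, -0.514, -0.484, 0.487]
wrist_force: [0.8, 0.6, -1.5]
gripper_width: 0.387
```

```bash
python3 - <<'E'
from h import *
s,p,R=T();print(s["gripper_width"],s["wrist_force"],R.as_matrix().round(3))
go([565,-151,p[2]],frame([0,1,0],[0,0,-1]))
a=arm.capture("scene");b=arm.capture("top");cv2.imwrite("pics/j.png",np.hstack([a[60:360,150:550,::-1],b[160:460,100:500,::-1]]))
E
```

```text
0.38734181355083264 [ 0.8357968   0.61380018 -1.54396363] [[ 0.059 -0.004 -0.998]
 [ 0.998 -0.002  0.059]
 [-0.003 -1.     0.003]]
t 10.33 p [461.3 201.7 199.9] off_cm(start frame) [-34.6    0.05 -12.42] off_cm(target frame) [-35.27   0.   -10.37] rotvec [-0.003 -0.059 -0.003] q [ 0.41  0.25  0.02  1.35 -0.    0.47]
```

View pics/j.png

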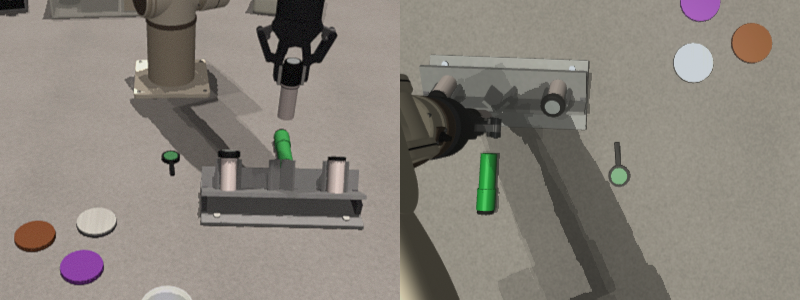

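Request:
arm_command(
  motion=[
    {"offset":[0,0,0],"delta_rot":[0,-0.058,0],"grip":255},
    {"offset":[-1,0,-0.3],"delta_rot":[0,0,0],"grip":255},
    {"offset":[-2,0,-0.6],"delta_rot":[0,0,0],"grip":255},
    {"offset":[-2.5,0,-0.8],"delta_rot":[0,0,0],"grip":255},
    {"offset":[-2.5,0,-0.8],"delta_rot":[0,0,0],"grip":255},
    {"offset":[-2.5,0,-0.8],"delta_rot":[0,0,0],"grip":255},
    {"offset":[-2.5,0,-0.8],"delta_rot":[0,0,0],"grip":255},
    {"offset":[-2.5,0,-0.8],"delta_rot":[0,0,0],"grip":255},
    {"offset":[-2.5,0,-0.8],"delta_rot":[0,0,0],"grip":255},
    {"offset":[-2.5,0,-0.8],"delta_rot":[0,0,0],"grip":255},
    {"offset":[-2.5,0,-0.8],"delta_rot":[0,0,0],"grip":255},
    {"offset":[-2.5,0,-0.8],"delta_rot":[0,0,0],"grip":255},
  ],
)

```text
t: 11.43
ee_pos: [541.5, -55.1, 201.1]
tool_rot: [-0.499, 0.501, 0.499, -0.5]
wrist_force: [0.4, 0.0, -2.0]
gripper_width: 0.38
```

Request:
arm_command(
  motion=[
    {"offset":[-2.5,0,-0.8],"delta_rot":[0,0,0],"grip":255},
    {"offset":[-2.5,0,-0.8],"delta_rot":[0,0,0],"grip":255},
    {"offset":[-2.5,0,-0.7],"delta_rot":[0,0,0],"grip":255},
    {"offset":[-1.6,0,0],"delta_rot":[0,0,0],"grip":255},
    {"offset":[-0.7,0,0],"delta_rot":[0,0,0],"grip":255},
    {"offset":[0,0,0],"delta_rot":[0,0,0],"grip":255},
    {"offset":[0,0,0],"delta_rot":[0,0,0],"grip":255},
  ],
)

```text
t: 12.02
ee_pos: [564.3, -151.1, 201.3]
tool_rot: [-0.5, 0.501, 0.499, -0.5]
wrist_force: [-0.2, -0.4, -1.3]
gripper_width: 0.387
```

```bash
python3 - <<'E'
from h import *
s,p,R=T();print(s["gripper_width"],s["wrist_force"],R.as_matrix().round(3))
go([565,-151,p[2]],frame([0,1,0],[0,0,-1]))
for n,X in(("tip rep",p),("foot est",p+[0,0,35-66]),("plate",plate)):print(n,proj(cam("scene"),X),proj(cam("top"),X))
a=arm.capture("scene");b=arm.capture("top");np.savez("k.npz",a=a,b=b);cv2.imwrite("pics/k.png",np.hstack([cv2.resize(a[140:340,170:370,::-1],None,fx=2,fy=2),cv2.resize(b[130:330,300:500,::-1],None,fx=2,fy=2)]))
E
```

```text
0.3869026564450122 [-0.18303172 -0.39322508 -1.30627741] [[ 0.001 -0.    -1.   ]
 [ 1.    -0.002  0.001]
 [-0.002 -1.     0.   ]]
t 12.02 p [ 564.3 -151.1  201.3] off_cm(start frame) [ 0.01 -0.   -0.07] off_cm(target frame) [ 0.01  0.   -0.07] rotvec [-0.    -0.001 -0.002] q [-0.26  0.41  0.25  1.41 -0.   -0.26]
tip rep [[237.04204189 193.31491181]] [[406.91398725 212.44888617]]
foot est [[238.71351077 208.6814359 ]] [[404.33390007 214.39837259]]
plate [[246.22114004 280.02009135]] [[393.55915633 222.1126357 ]]
```

View pics/k.png

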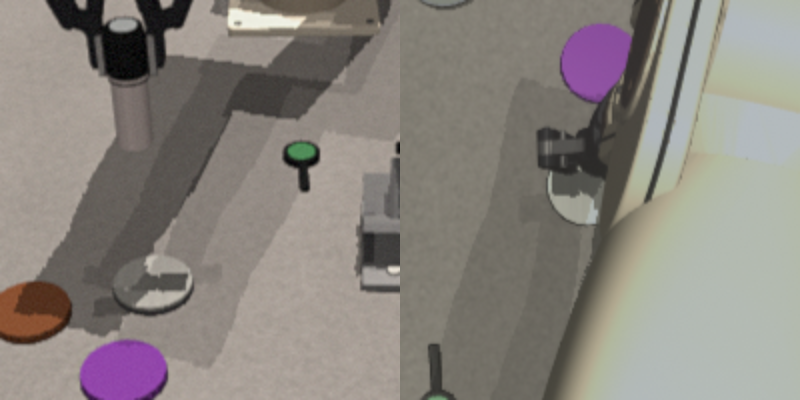

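Request:
arm_command(
  motion=[
    {"offset":[0,0.6,0],"delta_rot":[0,0,0],"grip":255},
    {"offset":[0,1.2,0],"delta_rot":[0,0,0],"grip":255},
    {"offset":[0,1.5,0],"delta_rot":[0,0,0],"grip":255},
    {"offset":[0,1.5,0],"delta_rot":[0,0,0],"grip":255},
    {"offset":[0,1.5,0],"delta_rot":[0,0,0],"grip":255},
    {"offset":[0,1.5,0],"delta_rot":[0,0,0],"grip":255},
    {"offset":[0,1.5,0],"delta_rot":[0,0,0],"grip":255},
    {"offset":[0,1.5,0],"delta_rot":[0,0,0],"grip":255},
    {"offset":[0,1.2,0],"delta_rot":[0,0,0],"grip":255},
    {"offset":[0,0.8,0],"delta_rot":[0,0,0],"grip":255},
    {"offset":[0,0,0],"delta_rot":[0,0,0],"grip":255},
    {"offset":[0,0,0],"delta_rot":[0,0,0],"grip":255},
  ],
)

```text
t: 13.12
ee_pos: [564.7, -151.0, 73.1]
tool_rot: [0.5, -0.5, -0.499, 0.501]
wrist_force: [-0.3, -0.3, -1.9]
gripper_width: 0.39
```

```bash
python3 - <<'E'
from h import *
s,p,R=T();print(p,s["gripper_width"],s["wrist_force"],R.as_matrix().round(3)[:,1])
for dx in(-11,0,7):
  for n,h in(("foot",0),("bound",64),("top",110)):
    X=p+[dx,0,35-66+h];print(dx,n,X.round(),proj(cam("scene"),X).round(1),proj(cam("top"),X).round(1))
a=arm.capture("scene");b=arm.capture("top");np.savez("k.npz",a=a,b=b);cv2.imwrite("pics/l.png",np.hstack([cv2.resize(a[200:310,190:300,::-1],None,fx=3.6,fy=3.6),cv2.resize(b[150:260,330:440,::-1],None,fx=3.6,fy=3.6)]))
E
```

```text
[ 564.65023359 -151.01395847   73.1291706 ] 0.389990333173311 [-0.33503735 -0.29110603 -1.9468961 ] [-0.001 -0.002 -1.   ]
-11 foot [ 554. -151.   42.] [[245.5 262.7]] [[395.4 227.1]]
-11 bound [ 554. -151.  106.] [[242.5 235.1]] [[399.7 224.3]]
-11 top [ 554. -151.  152.] [[240.3 213.9]] [[403.  222.1]]
0 foot [ 565. -151.   42.] [[245.  266.6]] [[395.3 221. ]]
0 bound [ 565. -151.  106.] [[242.  238.8]] [[399.5 217.8]]
0 top [ 565. -151.  152.] [[239.7 217.5]] [[402.8 215.3]]
7 foot [ 572. -151.   42.] [[244.7 269.1]] [[395.2 217.1]]
7 bound [ 572. -151.  106.] [[241.7 241.3]] [[399.4 213.7]]
7 top [ 572. -151.  152.] [[239.3 219.9]] [[402.7 210.9]]
```

View pics/l.png

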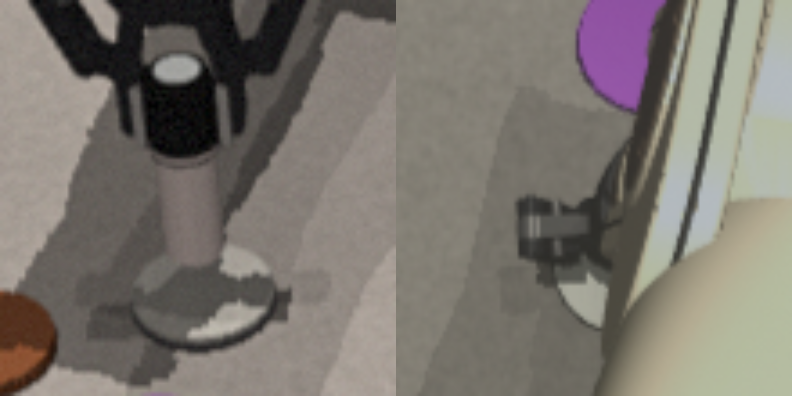

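Request:
arm_command(
  motion=[
    {"offset":[0,0.3,0.3],"delta_rot":[0,0,0],"grip":255},
    {"offset":[0,0.5,0.2],"delta_rot":[0,0,0],"grip":255},
    {"offset":[0,0.5,0],"delta_rot":[0,0,0],"grip":255},
    {"offset":[0,0.5,0],"delta_rot":[0,0,0],"grip":255},
    {"offset":[0,0.3,0],"delta_rot":[0,0,0],"grip":255},
    {"offset":[0,0.2,0],"delta_rot":[0,0,0],"grip":255},
    {"offset":[0,0,0],"delta_rot":[0,0,0],"grip":255},
    {"offset":[0,0,0],"delta_rot":[0,0,0],"grip":255},
  ],
)

```text
t: 13.88
ee_pos: [559.9, -151.7, 50.2]
tool_rot: [-0.5, 0.501, 0.499, -0.501]
wrist_force: [0.3, -0.3, -1.5]
gripper_width: 0.384
```

```bash
python3 - <<'E'
from h import *
s,p,R=T();print(p,s["gripper_width"],s["wrist_force"])
for n,h in(("foot",0),("footfront",0),("bound",64),("top",110)):
    X=p+[6+(15 if n=="footfront" else 0),0,35-66+h];print(n,X.round(),proj(cam("scene"),X).round(1))
a=arm.capture("scene");cv2.imwrite("pics/m.png",cv2.resize(a[200:310,190:300,::-1],None,fx=5,fy=5))
E
```

```text
[ 559.89163099 -151.7430274    50.22071905] 0.38441172136330776 [ 0.32365492 -0.29466526 -1.5193142 ]
foot [ 566. -152.   19.] [[245.6 276.5]]
footfront [ 581. -152.   19.] [[244.9 281.9]]
bound [ 566. -152.   83.] [[242.6 249.4]]
top [ 566. -152.  129.] [[240.4 228.7]]
```

View pics/m.png

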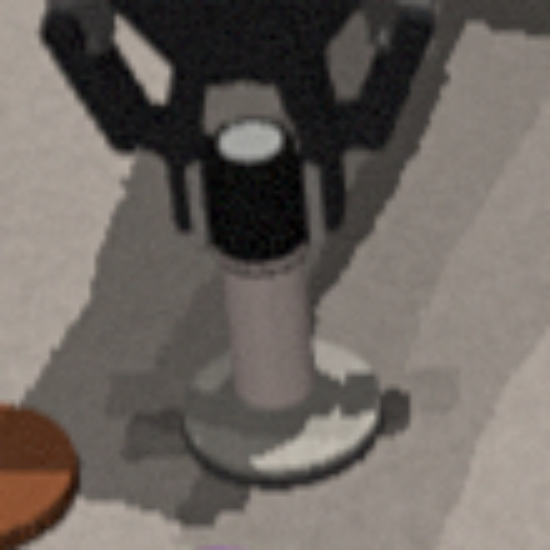

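Request:
arm_command(
  motion=[
    {"offset":[0,0.1,0],"delta_rot":[0,0,0],"grip":255},
    {"offset":[0,0.1,0],"delta_rot":[0,0,0],"grip":255},
    {"offset":[0,0.1,0],"delta_rot":[0,0,0],"grip":255},
    {"offset":[0,0.1,0],"delta_rot":[0,0,0],"grip":255},
    {"offset":[0,0.1,0],"delta_rot":[0,0,0],"grip":255},
    {"offset":[0,0,0],"delta_rot":[0,0,0],"grip":255},
    {"offset":[0,0,0],"delta_rot":[0,0,0],"grip":255},
  ],
)

```text
t: 14.52
ee_pos: [559.8, -151.7, 45.3]
tool_rot: [-0.5, 0.501, 0.499, -0.501]
wrist_force: [-0.1, -0.1, -2.6]
gripper_width: 0.383
```

Request:
arm_command(
  motion=[
    {"offset":[0,0.1,0],"delta_rot":[0,0,0],"grip":255},
    {"offset":[0,0.1,0],"delta_rot":[0,0,0],"grip":255},
    {"offset":[0,0,0],"delta_rot":[0,0,0],"grip":255},
    {"offset":[0,0,0],"delta_rot":[0,0,0],"grip":255},
  ],
)

```text
t: 14.85
ee_pos: [559.8, -151.8, 43.3]
tool_rot: [-0.5, 0.501, 0.499, -0.501]
wrist_force: [-0.6, 0.6, -1.6]
gripper_width: 0.384
```

Request:
arm_command(
  motion=[
    {"offset":[0,0.1,0],"delta_rot":[0,0,0],"grip":255},
    {"offset":[0,0,0],"delta_rot":[0,0,0],"grip":255},
    {"offset":[0,0,0],"delta_rot":[0,0,0],"grip":255},
  ],
)

```text
t: 15.1
ee_pos: [559.9, -151.8, 42.4]
tool_rot: [-0.499, 0.501, 0.499, -0.501]
wrist_force: [-0.1, 0.2, -2.4]
gripper_width: 0.39
```

Request:
arm_command(
  motion=[
    {"offset":[0,0.1,0],"delta_rot":[0,0,0],"grip":255},
    {"offset":[0,0,0],"delta_rot":[0,0,0],"grip":255},
    {"offset":[0,0,0],"delta_rot":[0,0,0],"grip":255},
  ],
)

```text
t: 15.35
ee_pos: [559.8, -151.7, 41.3]
tool_rot: [-0.5, 0.501, 0.499, -0.501]
wrist_force: [-0.9, 0.1, -1.0]
gripper_width: 0.383
```

Request:
arm_command(
  motion=[
    {"offset":[0,0.05,0],"delta_rot":[0,0,0],"grip":255},
    {"offset":[0,0,0],"delta_rot":[0,0,0],"grip":255},
    {"offset":[0,0,0],"delta_rot":[0,0,0],"grip":255},
  ],
)

```text
t: 15.6
ee_pos: [559.9, -151.8, 40.9]
tool_rot: [-0.5, 0.501, 0.499, -0.501]
wrist_force: [0.1, 0.8, -2.0]
gripper_width: 0.386
```

```bash
python3 - <<'E'
from h import *
s,p,R=T();print(p,s["gripper_width"],s["wrist_force"])
X=p+[6,0,-31.];print(X,proj(cam("scene"),X+[15,0,0]))
print(proj(cam("scene"),plate+[15,0,0]))
a=arm.capture("scene");cv2.imwrite("pics/n.png",cv2.resize(a[200:310,190:300,::-1],None,fx=5,fy=5))
E
```

```text
[ 559.87474958 -151.7771899    40.87702049] 0.38568723839880187 [ 0.12652912  0.79045243 -1.97596817]
[ 565.87474958 -151.7771899     9.87702049] [[245.32351135 285.68827527]]
[[245.54910154 285.42587109]]
```

View pics/n.png

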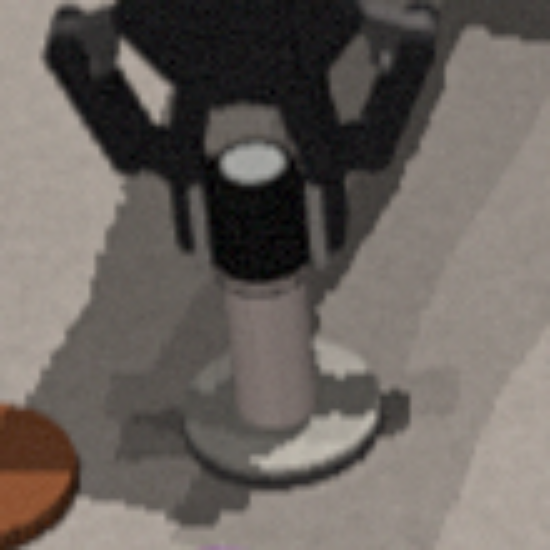

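Request:
arm_command(
  motion=[
    {"offset":[0,0.1,0],"delta_rot":[0,0,0],"grip":255},
    {"offset":[0,0,0],"delta_rot":[0,0,0],"grip":255},
    {"offset":[0,0,0],"delta_rot":[0,0,0],"grip":255},
  ],
)

```text
t: 15.9
ee_pos: [559.8, -151.8, 39.8]
tool_rot: [-0.5, 0.501, 0.499, -0.501]
wrist_force: [-0.7, -0.1, -2.1]
gripper_width: 0.391
```

Request:
arm_command(
  motion=[
    {"offset":[0,0.07,0],"delta_rot":[0,0,0],"grip":255},
    {"offset":[0,0,0],"delta_rot":[0,0,0],"grip":255},
    {"offset":[0,0,0],"delta_rot":[0,0,0],"grip":255},
  ],
)

```text
t: 16.15
ee_pos: [559.8, -151.7, 39.2]
tool_rot: [-0.5, 0.501, 0.499, -0.501]
wrist_force: [0.4, 0.5, -1.9]
gripper_width: 0.378
```

Request:
arm_command(
  motion=[
    {"offset":[0,0.07,0],"delta_rot":[0,0,0],"grip":255},
    {"offset":[0,0,0],"delta_rot":[0,0,0],"grip":255},
    {"offset":[0,0,0],"delta_rot":[0,0,0],"grip":255},
  ],
)

```text
t: 16.4
ee_pos: [560.1, -151.8, 38.9]
tool_rot: [-0.499, 0.501, 0.499, -0.501]
wrist_force: [-0.5, 0.2, 1.0]
gripper_width: 0.382
```

Request:
arm_command(
  motion=[
    {"offset":[0,0.07,0],"delta_rot":[0,0,0],"grip":255},
    {"offset":[0,0,0],"delta_rot":[0,0,0],"grip":255},
    {"offset":[0,0,0],"delta_rot":[0,0,0],"grip":255},
  ],
)

```text
t: 16.65
ee_pos: [560.2, -151.8, 38.9]
tool_rot: [-0.499, 0.501, 0.499, -0.5]
wrist_force: [-2.6, 0.5, 5.4]
gripper_width: 0.384
```

Request:
arm_command(
  motion=[
    {"offset":[0,0.07,0],"delta_rot":[0,0,0],"grip":255},
    {"offset":[0,0,0],"delta_rot":[0,0,0],"grip":255},
    {"offset":[0,0,0],"delta_rot":[0,0,0],"grip":255},
  ],
)

```text
t: 16.9
ee_pos: [560.4, -151.9, 38.8]
tool_rot: [-0.499, 0.501, 0.5, -0.5]
wrist_force: [-2.7, 1.2, 8.7]
gripper_width: 0.384
```

Request:
arm_command(
  motion=[
    {"offset":[0,-0.07,0],"delta_rot":[0,0,0],"grip":255},
    {"offset":[0,0,0],"delta_rot":[0,0,0],"grip":255},
    {"offset":[0,0,0],"delta_rot":[0,0,0],"grip":255},
  ],
  grip_force=20,
)

```text
t: 17.15
ee_pos: [560.3, -151.9, 38.9]
tool_rot: [-0.499, 0.501, 0.499, -0.5]
wrist_force: [-3.1, -0.7, 6.3]
gripper_width: 0.391
```

Request:
arm_command(
  motion=[
    {"offset":[0,0,0],"delta_rot":[0,0,0],"grip":150},
    {"offset":[0,0,0],"delta_rot":[0,0,0],"grip":140},
    {"offset":[0,0,0],"delta_rot":[0,0,0],"grip":130},
    {"offset":[0,0,0],"delta_rot":[0,0,0],"grip":120},
    {"offset":[0,0,0],"delta_rot":[0,0,0],"grip":100},
    {"offset":[0,0,0],"delta_rot":[0,0,0],"grip":70},
    {"offset":[0,0,0],"delta_rot":[0,0,0],"grip":40},
    {"offset":[0,0,0],"delta_rot":[0,0,0],"grip":0},
    {"offset":[0,0,0],"delta_rot":[0,0,0],"grip":0},
    {"offset":[0,0,0],"delta_rot":[0,0,0],"grip":0},
    {"offset":[0,0,0],"delta_rot":[0,0,0],"grip":0},
    {"offset":[0,0,0],"delta_rot":[0,0,0],"grip":0},
  ],
)

```text
t: 18.15
ee_pos: [559.9, -151.8, 37.8]
tool_rot: [-0.499, 0.501, 0.499, -0.501]
wrist_force: [-0.6, 0.5, -0.7]
gripper_width: 0.998
```

```bash
python3 - <<'E'
from h import *
s,p,R=T();print(p,s["gripper_width"],s["wrist_force"])
a=arm.capture("scene");cv2.imwrite("pics/o.png",cv2.resize(a[200:310,190:300,::-1],None,fx=5,fy=5))
E
```

```text
[ 559.9192765  -151.81288389   37.84549223] 0.9975890966002693 [-0.58929236  0.52819899 -0.69325378]
```

View pics/o.png

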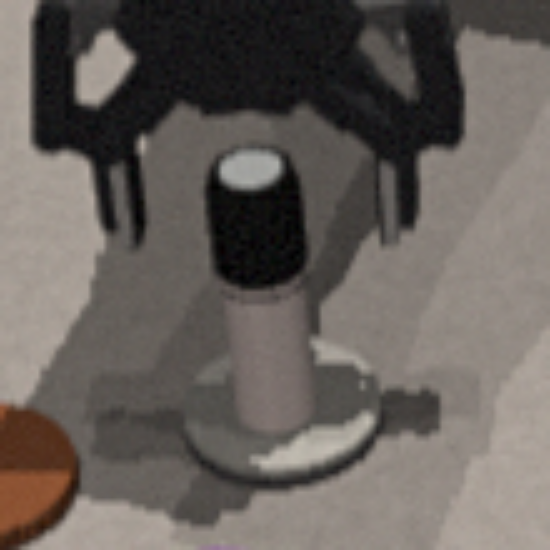

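The telescope stands free on the plate and the jaws are fully open. I'll withdraw straight up, then wait.

Request:
arm_command(
  motion=[
    {"offset":[0,-0.5,0],"delta_rot":[0,0,0],"grip":0},
    {"offset":[0,-1,0],"delta_rot":[0,0,0],"grip":0},
    {"offset":[0,-1.5,0],"delta_rot":[0,0,0],"grip":0},
    {"offset":[0,-1.5,0],"delta_rot":[0,0,0],"grip":0},
    {"offset":[0,-1.5,0],"delta_rot":[0,0,0],"grip":0},
    {"offset":[0,-1.5,0],"delta_rot":[0,0,0],"grip":0},
    {"offset":[0,-1.5,0],"delta_rot":[0,0,0],"grip":0},
    {"offset":[0,-1.5,0],"delta_rot":[0,0,0],"grip":0},
    {"offset":[0,-1.5,0],"delta_rot":[0,0,0],"grip":0},
    {"offset":[0,-1.5,0],"delta_rot":[0,0,0],"grip":0},
    {"offset":[0,-1,0],"delta_rot":[0,0,0],"grip":0},
    {"offset":[0,0,0],"delta_rot":[0,0,0],"grip":0},
  ],
)

```text
t: 19.2
ee_pos: [561.6, -151.8, 186.4]
tool_rot: [-0.498, 0.503, 0.5, -0.5]
wrist_force: [-0.2, 0.2, 0.8]
gripper_width: 1.001
```

Request:
arm_command(
  motion=[
    {"offset":[0,0,1.5],"delta_rot":[0,0,0],"grip":0},
    {"offset":[0,0,2.5],"delta_rot":[0,0,0],"grip":0},
    {"offset":[0,0,2.5],"delta_rot":[0,0,0],"grip":0},
    {"offset":[0,0,2.5],"delta_rot":[0,0,0],"grip":0},
    {"offset":[0,0,2.5],"delta_rot":[0,0,0],"grip":0},
    {"offset":[0,0,2.5],"delta_rot":[0,0,0],"grip":0},
    {"offset":[0,0,2],"delta_rot":[0,0,0],"grip":0},
    {"offset":[0,0,1],"delta_rot":[0,0,0],"grip":0},
    {"offset":[0,0,0],"delta_rot":[0,0,0],"grip":0},
    {"offset":[0,0,0],"delta_rot":[0,0,0],"grip":0},
    {"offset":[0,0,0],"delta_rot":[0,0,0],"grip":0},
    {"offset":[0,0,0],"delta_rot":[0,0,0],"grip":0},
  ],
)

```text
t: 20.2
ee_pos: [391.1, -151.4, 182.8]
tool_rot: [-0.499, 0.501, 0.499, -0.501]
wrist_force: [-0.4, -1.4, 0.1]
gripper_width: 0.997
```

Request:
arm_command(
  motion=[
    {"offset":[0,0,0],"delta_rot":[0,0,0],"grip":0},
    {"offset":[0,0,0],"delta_rot":[0,0,0],"grip":0},
    {"offset":[0,0,0],"delta_rot":[0,0,0],"grip":0},
    {"offset":[0,0,0],"delta_rot":[0,0,0],"grip":0},
    {"offset":[0,0,0],"delta_rot":[0,0,0],"grip":0},
    {"offset":[0,0,0],"delta_rot":[0,0,0],"grip":0},
    {"offset":[0,0,0],"delta_rot":[0,0,0],"grip":0},
    {"offset":[0,0,0],"delta_rot":[0,0,0],"grip":0},
    {"offset":[0,0,0],"delta_rot":[0,0,0],"grip":0},
    {"offset":[0,0,0],"delta_rot":[0,0,0],"grip":0},
    {"offset":[0,0,0],"delta_rot":[0,0,0],"grip":0},
    {"offset":[0,0,0],"delta_rot":[0,0,0],"grip":0},
  ],
)

```text
t: 21.2
ee_pos: [389.9, -151.3, 182.9]
tool_rot: [-0.499, 0.501, 0.499, -0.501]
wrist_force: [0.3, 0.7, -0.2]
gripper_width: 1.0
```

```bash
python3 - <<'E'
from h import *
s,p,R=T();print(s["t"],p,s["wrist_force"])
a=arm.capture("scene");b=arm.capture("top")
for c in("scene","top"):
    for q in("eyepiece_mid","sleeve_mid","telescope_mid"):
        for r in arm.cut_out(c,q):print(c,q,round(r["confidence"],2),r["box"])
for n,X in(("foot",plate),("top",plate+[0,0,110]),("footfront",plate+[15,0,0])):print(n,[proj(cam(c),X).round(1) for c in("scene","top")])
cv2.imwrite("pics/q.png",np.hstack([cv2.resize(a[200:310,190:300,::-1],None,fx=3.6,fy=3.6),cv2.resize(b[150:260,330:440,::-1],None,fx=3.6,fy=3.6)]))
cv2.imwrite("pics/r.png",np.hstack([cv2.resize(a[170:310,330:530,::-1],None,fx=2,fy=2),cv2.resize(b[190:330,100:300,::-1],None,fx=2,fy=2)]))
E
```

```text
21.2 [ 389.92522496 -151.30738517  182.87865536] [ 0.3085504   0.69822349 -0.17776634]
scene eyepiece_mid 0.74 [380.2, 230.6, 19.8, 47.9]
scene sleeve_mid 0.64 [485.8, 236.4, 18.2, 37.9]
scene telescope_mid 0.93 [433.0, 206.2, 18.2, 33.2]
scene telescope_mid 0.9 [243.2, 259.7, 21.5, 55.2]
top eyepiece_mid 0.92 [254.7, 256.1, 25.9, 36.8]
top sleeve_mid 0.57 [143.6, 250.4, 33.3, 30.2]
top telescope_mid 0.75 [397.9, 218.4, 24.4, 25.4]
top telescope_mid 0.57 [185.4, 343.3, 22.7, 65.2]
foot [array([[246.2, 280. ]]), array([[393.6, 222.1]])]
top [array([[241.1, 232.8]]), array([[400.7, 216.7]])]
footfront [array([[245.5, 285.4]]), array([[393.3, 214. ]])]
```

View pics/q.png

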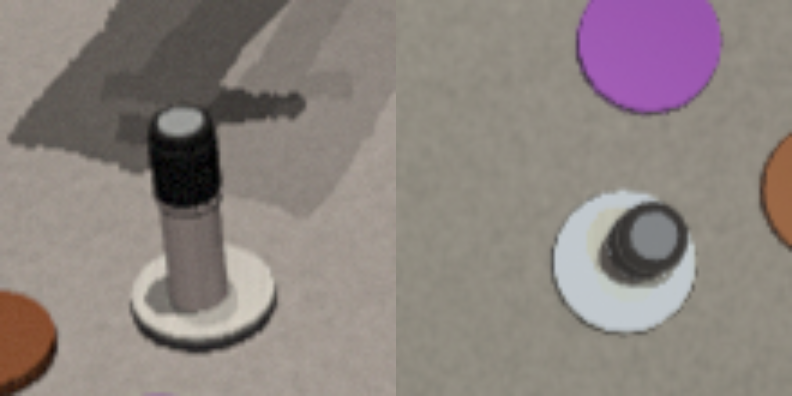

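View pics/r.png

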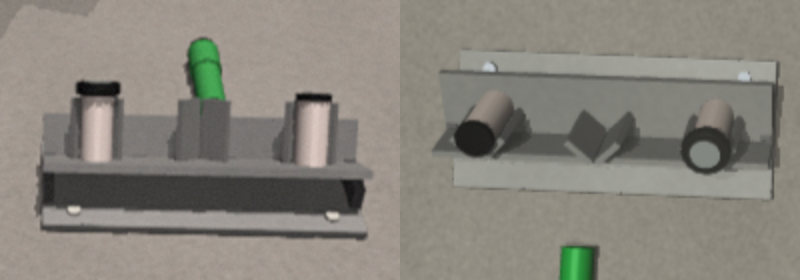

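```bash
python3 - <<'E'
from workcell import arm
print(arm.state()["t"]);print(arm.hand_in())
E
```

```text
21.6
the job is handed in; nothing more can be done
None
```

I drew the telescope out of its middle seat along its axis, set it upright in the middle of the bare steel plate with a contact force of about 9 N, let go and backed off. I then waited more than 2 s and handed in at 21.6 s; the hand-in gave no verdict.

**Last checks:** in both cameras the telescope stands upright, eyecup up, about 3 mm from the plate's centre. I compared its position in only one picture pair, about 3 s after release, so "no wobble" rests on that. The eyepiece and sleeve boxes are within about 2 px of where they started. The arm is clear, with wrist force near zero.

**What disagreed:** the reported TCP did not match the pictures. The real fingertips sat about 35 mm behind it along the fingers and about 7 mm to one side. I steered by the camera pictures and by contact force instead. The later contact height and positions agreed with that correction.

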